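# Index the tube carousel to the reading head

### The arm

A 6-joint arm with a two-finger parallel gripper is mounted at the origin on a cart in front of the work surface, level with it; the furniture and walls round the work are solid. World frame = base frame: x ahead of the robot, y to its left, z up, the work surface at z = 0. Lengths are in mm, angles in rad, forces in N, time in s.
With the tool pointing down it reaches from about 350 to 875 mm from the base axis. Payload 4.2 kg.
Tool frame: the origin (TCP) lies at the very end of the fingers, on their centre line; the grasp point (between the pads) lies 19 mm behind it; z points along the fingers, y is the direction in which the jaws open and shut (so a half turn about z gives the same grasp; the last joint's range is limited). The gripper opens to 85 mm and grips with 20 to 120 N. Pads are 22 mm wide; open, the fingers measure 114 mm over their backs; the gripper's body (76 mm by 85 mm) begins 54 mm behind the grasp point. The pads swing forward as they close: fully open they stand 13 mm farther back than shut.
Start: joints at [1.548, 0.385, 0.008, 0, -1.194, -0.259], TCP at [173.771, 600.336, 231.312] pointing down, gripper open.
Joint ranges: [-3.14, 3.14], [-1.21, 2.06], [-1.07, 1.41], [-3.16, 2.05], [-2.99, -0.16], [-3.1, 3.1]. Speed limits (rad/s): [2.79, 2.79, 3.14, 3.14, 3.14, 3.14].

### API

Orientations are given as a unit quaternion [x, y, z, w].
In Python, from bench import read_state, get_image, camera_params, job_done gives the robot as it stands.
- The arm moves only by the tool send_rows, never from a script. Its arguments are lists of equal length, an entry for each row: "translation": the shift along the tool's x, y, z in m, a list of three; "yaw": the turn about the tool's z in degrees; "fingers": the closure in counts, from 0 (fully open) to 255 (shut). A call has 1 to 12 rows; each row is the pose to reach, as a shift and turn from the pose measured when the call began, along the tool's axes at that moment; what a row does not reach only later rows make up. A row lasts 1/10 s, in which the tool goes at most 50 mm and 8.59 degrees, less where a joint would pass 70% of its speed; a pose out of reach is approached as far as the arm can. A call with a gripper value outside its range is refused whole. The fingers move at their own pace and stop on an object; the grip force is fixed at half the most. Time passes only in rows, so rows that repeat a pose let the fingers close. It gives the time, the measured TCP pose, the force and the opening at its end, in the units of the state.
- read_state(): the state, without advancing time (a new reading comes with each control period).
- get_image(name): name is "side" or "top"; returns the picture (480x640x3 uint8, blue, green, red); there is no depth.
- camera_params(name): a dict with "mtx" (3x3 intrinsics, pixels), "rvec" (rotation vector, rad) and "tvec" (3), from world to camera coordinates, as OpenCV has them. Camera axes: x right, y down, z forward; pixel columns grow to the right and rows downward; lengths in mm; the calibration is good to about 2 mm. A picture is of the moment at which its call begins. camera_params takes no time and is no camera call.
- job_done(): hands the job in, once; it reports no verdict.
The state is a dict: "clock": time; "joints": joint angles; "joint_vel": joint speeds; "joint_efforts": joint torques, N m; "position": TCP position; "ee_rot": TCP orientation; "contact_force": force on the tool from outside, world axes, zero at the start; "wrist_torque": the same for the moment, N m; "gripper_width": finger opening in mm.
Only numpy, scipy, OpenCV 4.12 (cv2) and the standard library are available. Lean on these libraries where they do the work, as an engineer would, in place of code of your own. Each camera call takes 0.05 s, during which the arm holds its last target.

### The job

Bring the green-capped tube in front of the reading head's window by turning the tube carousel, and lock it there: draw the sprung index plunger and set it on its rest, turn the carousel by its wing handle, then take the plunger off its rest and let it drop fully home in the hole for that place. Leave every tube standing in its cup and do not disturb the things around.

Things in the scene. Friction and masses are not known exactly. Their poses are not given: they have to be found in the camera images.
- carousel: Fixed tube reader, round grey base 268 mm across. Origin on the bench under the rotor axis, z up. White reading head (50 x 68 mm, 120 mm high, window facing the rotor) at x = +164 mm; plunger bracket at y = -149 mm. The rotor, an aluminium plate 254 mm across (top z = 32 mm), turns endlessly either way about the vertical through the origin on a ball bearing (friction 0.04 N m).
- read_spot (a point): Where the foot of the tube to be read stands, before the window: (72, 0, 34) mm in the carousel's frame. The rotor has six black tube cups, 30 mm high, at radius 72 mm, 60 degrees apart; one is empty. Whenever the plunger is home one cup stands at this spot.
- handle (a point): Centre of the rotor's black wing handle, on the rotor axis, z = 166 mm. Wing 76 mm long (point x axis), 14 mm thick (y), 32 mm high; tube tops reach 138 mm. Grip it across the 14 mm from above. It sits on the spindle with several degrees of play, so its angle tells the rotor's only roughly. The way is 2.1 to 3.1 rad, more than one wrist turn: let go and take it again.
- t_grip (a point): Centre of the plunger's red T-grip: bar 64 mm long (point y axis), 13 mm thick (x), 18 mm high, on the upright stem at (0, -115) mm in the carousel's frame, z = 104 mm at home; the collar below ends at z = 76 mm. Grip it across the 13 mm from above. At home the bar points at the rotor axis.
- collar (a point): Centre of the steel collar's top, z = 76 mm: the plunger's rest. A cross pin in the stem, parallel to the T-bar, lies at home in a deep slot. Lifted over 12 mm it turns freely either way; turned 90 degrees and lowered it lies in a notch 2 mm deep and stays up when let go. To come off the rest: lift 3 mm or more, turn back 90 degrees (within 8 degrees), let go.
- index_point (a point): Point on the plate's top (z = 32 mm) under the plunger's axis. The plate has six index holes with brass rims at radius 115 mm, 60 degrees apart, midway between the cups. The 8 mm pin has no taper and 1.5 mm play each way in a hole (0.75 degrees of rotor turn): at a nearly right angle it stands on the plate and the rotor must be felt round, slowly, until it drops.
- plunger (a joint): Plunger height above home, m: 0 home in a hole (start), 0.006 to 0.007 standing on the plate, about 0.010 on its rest, at most 0.020. Spring and weight push it down with 7 to 9 N. While the pin rides on the plate the rotor can be turned (0.1 to 0.3 N m); over a hole it drops to 0 by itself and blocks the rotor.
- tgrip (a joint): Turn of the T-grip on the stem in rad, positive counter-clockwise from above: 0 in the slot (start), about +1.57 or -1.57 on the rest.
- tube_green: Culture tube with GREEN cap, 18 mm across, 104 mm tall, loose in a cup of the rotor; origin at its foot, about z = 34 mm. At the start it stands 120 or 180 degrees from the reading spot.
- tube_white: The same tube with white cap.
- tube_red: The same tube with red cap.
- tube_red2: Another tube with red cap.
- tube_blue: The same tube with blue cap.
- vial_a: Bystander: glass vial, white cap, 29 x 98 mm, origin at its foot.
- vial_b: Bystander: glass vial, white cap, 29 x 98 mm.
- wash_bottle: Bystander: white wash bottle with red cap, 64 x 100 x 187 mm.
- timer: Bystander: white timer, 64 x 64 x 20 mm, lying flat.

How it is judged:
By the outcome, as a careful person would: the job done as asked, in the order asked, and still so for the second after the job is handed in, with the robot touching nothing.
It also fails if it takes over 72 s, if anything falls off the work surface, if the arm or the gripper's body presses on something with over 40 N, if the wrist force passes 120 N, or if a joint passes its speed limit or range.

## Working session

There is one attempt and no reset: what is moved stays moved. The work goes in short steps, Python scripts to look and compute and a tool call to move; the robot and the scene stay as the last step left them, time stands still between calls to the robot, and variables do not carry over. Pictures are saved under pics/ and viewed, and the job is handed in when it is done.

Besides the shell and the picture viewer there is one more tool, called after "Emit:" by a JSON object that holds its "api" and its "payload", one argument or row to a line. send_rows: Moves the arm, as the interface text tells. Its arguments: {"type":"object","properties":{"translation":{"type":"array","items":{"type":"array","items":{"type":"number"}}},"yaw":{"type":"array","items":{"type":"number"}},"fingers":{"type":"array","items":{"type":"number"}}},"required":["translation","yaw","fingers"]}

```bash
mkdir -p pics; ls; python3 - <<'E'
from bench import *
import cv2
print(read_state())
for n in("side","top"):
    cv2.imwrite(f"pics/{n}0.png",get_image(n)); print(camera_params(n))
E
```

```text
pics
{'clock': 0.0, 'joints': array([ 1.54759671e+00,  3.85563314e-01,  6.60123933e-03, -4.88621004e-04,
       -1.19396684e+00, -2.58616147e-01]), 'joint_vel': array([ 0.00262476, -0.0003074 , -0.00115554, -0.00057267, -0.0011583 ,
        0.00095674]), 'joint_efforts': array([-1.40617749e-04, -3.92293918e+01,  1.88403010e+01,  4.18629706e+00,
       -4.69669205e-03, -7.05903773e-06]), 'position': array([173.62512123, 599.79114956, 230.2094055 ]), 'ee_rot': array([ 9.90075648e-01, -1.40531219e-01, -1.00279758e-04,  1.08557976e-03]), 'contact_force': array([-0.42961082,  0.33869492, -0.74092831]), 'wrist_torque': array([-0.03264423,  0.0235417 ,  0.02809569]), 'gripper_width': 85.81425599767857}
{'mtx': array([[452.76181004,   0.        , 323.41668475],
       [  0.        , 452.76181004, 232.28227138],
       [  0.        ,   0.        ,   1.        ]]), 'rvec': array([ 2.26652141, -0.50679824,  0.21684277]), 'tvec': array([-442.26301859,  237.55284396, 1094.35913449])}
{'mtx': array([[437.46105311,   0.        , 319.87958748],
       [  0.        , 437.46105311, 241.79922485],
       [  0.        ,   0.        ,   1.        ]]), 'rvec': array([ 2.19803413, -2.17007444,  0.12290372]), 'tvec': array([  11.92446159,  532.46330815, 1414.10330737])}
```

View pics/side0.png

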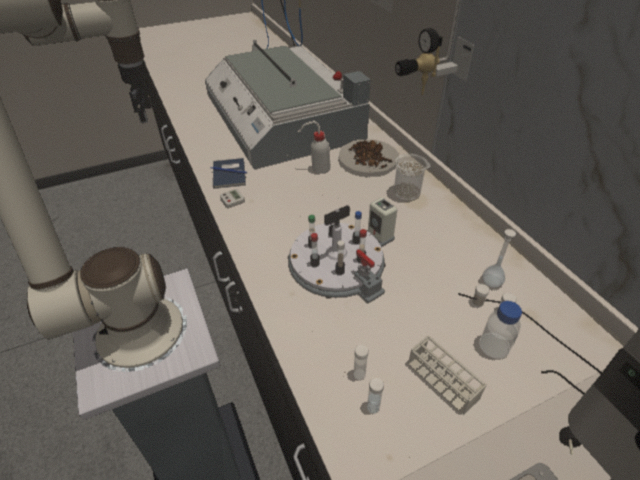

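View pics/top0.png

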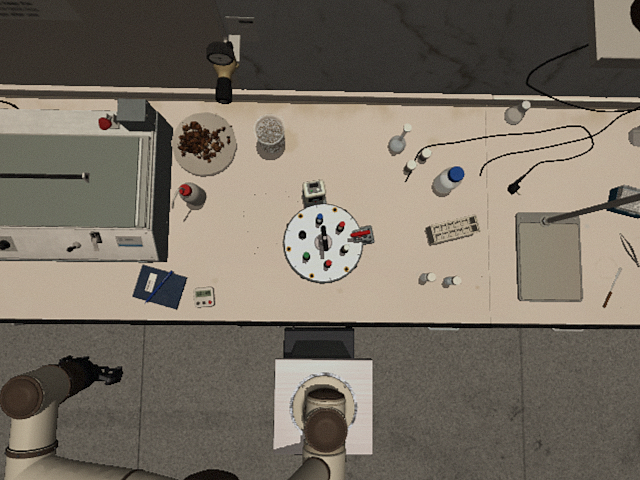

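```bash
cat > h.py <<'E'
from bench import *
import numpy as np, cv2
def proj(n,P):
    c=camera_params(n); return cv2.projectPoints(np.array(P,float).reshape(-1,1,3),c['rvec'],c['tvec'],c['mtx'],None)[0].reshape(-1,2)
def back(n,uv,z):
    c=camera_params(n);R=cv2.Rodrigues(c['rvec'])[0];C=-R.T@c['tvec'].ravel()
    d=R.T@np.linalg.inv(c['mtx'])@np.array([uv[0],uv[1],1.]);return C+d*(z-C[2])/d[2]
def crop(img,x0,y0,x1,y1,f,name):
    cv2.imwrite('pics/'+name,cv2.resize(img[y0:y1,x0:x1],None,fx=f,fy=f,interpolation=cv2.INTER_CUBIC))
E
python3 - <<'E'
from h import *
crop(cv2.imread('pics/side0.png'),270,180,410,310,5,'s0c.png')
crop(cv2.imread('pics/top0.png'),270,170,390,290,5,'t0c.png')
E
```

```text
(no output)
```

View pics/s0c.png

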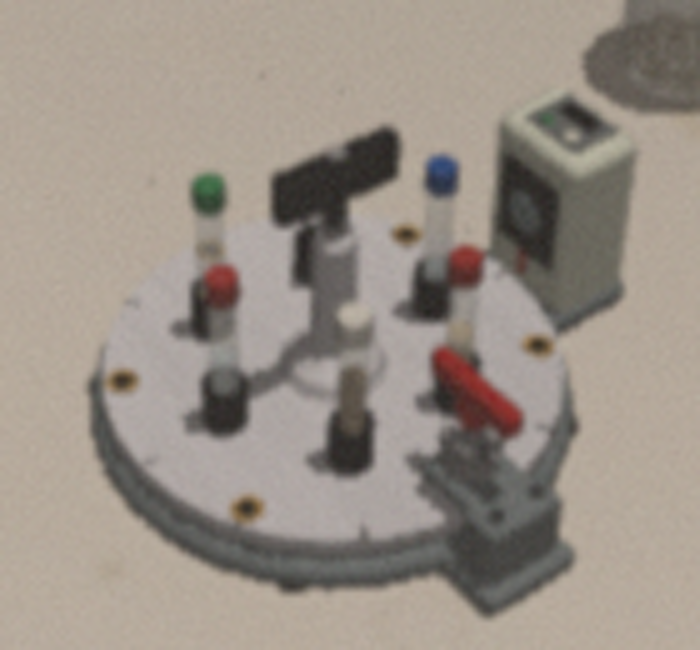

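View pics/t0c.png

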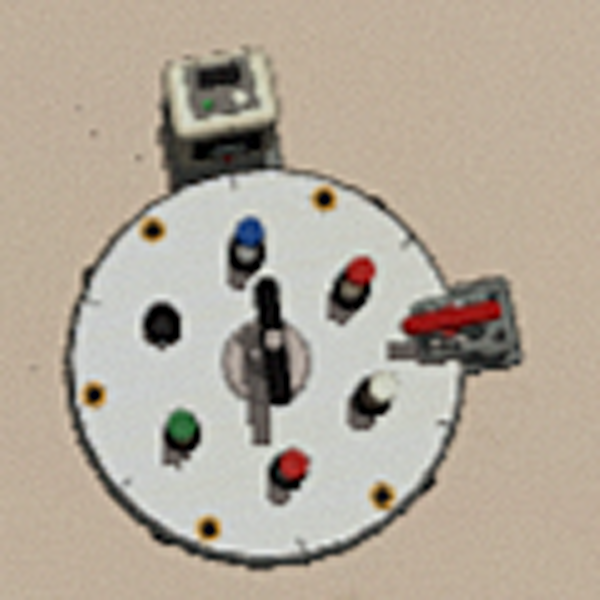

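```bash
python3 - <<'E'
from h import *
from scipy.optimize import least_squares
px=np.array([(324,199),(152,230),(94,395),(208,527),(382,495)])/5+[270,170]-0.4
W=np.array([back('top',p,32) for p in px])[:,:2];print(W)
ks=np.array([-30,30,90,150,210]) # frame angles
def f(q):
    a=np.radians(ks)+q[2];return (W-np.c_[q[0]+115*np.cos(a),q[1]+115*np.sin(a)]).ravel()
r=least_squares(f,[W[:,0].mean(),W[:,1].mean(),0.]);print(r.x,np.degrees(r.x[2]),r.fun.round(1))
pxs=np.array([(406,234),(539,345),(122,380),(247,508)])/5+[270,180]-.4
print(np.array([back('side',p,32) for p in pxs]))
c,s=np.cos(r.x[2]),np.sin(r.x[2])
M=np.array([[c,-s],[s,c]])
def w(p): return r.x[:2]+M@np.array(p[:2])
for nm,p in dict(coll=(0,-115),head=(164,0),green=(-36,62.35),empty=(36,62.35)).items(): print(nm,w(p))
tg=[back('top',np.array(p)/5+[270,170]-.4,113) for p in [(408,325),(498,311)]];print('tgrip',tg)
hd=[back('top',np.array(p)/5+[270,170]-.4,182) for p in [(266,283),(280,400)]];print('handle',hd)
print(back('top',np.array((181,427))/5+[270,170]-.4,138))
tg=[back('side',np.array(p)/5+[270,180]-.4,113) for p in [(440,356),(512,420)]];print('tgrip',tg)
hd=[back('side',np.array(p)/5+[270,180]-.4,182) for p in [(276,178),(392,133)]];print('handle',hd)
P=[[*w((0,0)),182],[*w((0,-115)),113],[*w((0,-115)),76]]
print(proj('top',P)-[270,170],proj('side',P)-[270,180])
E
```

```text
[[639.42264792 -27.6917885 ]
 [617.08907747  85.23686923]
 [507.87519805 121.29232595]
 [422.93865288  45.79476231]
 [445.09802679 -67.20766137]]
[5.31051461e+02 8.94283241e+00 1.99882264e-01] 11.452410100594102 [-0.7 -0.1 -0.2  0.2 -0.3 -0.4  0.9  0.3  0.2 -0. ]
[[617.02182835  85.94353216  32.        ]
 [640.66735645 -27.37321056  32.        ]
 [421.66342353  46.34352275  32.        ]
 [444.68816853 -66.7848085   32.        ]]
coll [ 553.88516432 -103.76751318]
head [691.78621495  41.50567854]
green [483.38838447  62.90349968]
empty [553.95486171  77.19938335]
tgrip [array([547.78587253, -76.12835531, 113.        ]), array([ 557.30075353, -131.94583197,  113.        ])]
handle [array([563.82792549,  13.87417387, 182.        ]), array([495.06057622,   4.91746092, 182.        ])]
[481.20612552  63.02752972 138.        ]
tgrip [array([545.04918512, -81.72800371, 113.        ]), array([ 555.74326638, -135.5351942 ,  113.        ])]
handle [array([495.05071923,   4.2119999 , 182.        ]), array([563.51543808,  10.87818071, 182.        ])]
[[54.35719604 67.32829526]
 [90.12118995 62.76702833]
 [88.80962448 64.0715597 ]] [[66.9134712  30.13612716]
 [94.97810242 75.4018603 ]
 [94.13731164 85.68132944]]
```

```bash
cat >> h.py <<'E'
from scipy.spatial.transform import Rotation as Rot
C0=np.array([531.05,8.94]);A0=11.452
def w(x,y,z=0):
    a=np.radians(A0);c,s=np.cos(a),np.sin(a);return np.array([C0[0]+c*x-s*y,C0[1]+s*x+c*y,z])
def theta(st):
    R=Rot.from_quat(st['ee_rot']).as_matrix();return np.degrees(np.arctan2(R[1,0],R[0,0])),R
def go(P,th):
    st=read_state();t,R=theta(st)
    d=R.T@(np.array(P)-st['position'])/1000
    y=-((th-t+180)%360-180)
    print('shift',d.round(4),'yaw',round(y,2),'len',np.linalg.norm(d).round(3))
def show():
    st=read_state();t,R=theta(st)
    print('t',st['clock'],'pos',st['position'].round(1),'th',round(t,2),'F',st['contact_force'].round(1),'M',st['wrist_torque'].round(2),'w',round(st['gripper_width'],1),'j',np.degrees(st['joints']).round(0))
E
python3 -c "
from h import *
show();go([400,230,235],-78.5);go(w(0,-115,200),-78.55)"
```

```text
t 0.1 pos [173.6 599.9 230.3] th -16.15 F [-0.7  0.4 -0.6] M [ 0.05 -0.   -0.02] w 85.3 j [ 89.  22.   0.  -0. -68. -15.]
shift [ 0.3203  0.2923 -0.0041] yaw 62.35 len 0.434
shift [0.561  0.57   0.0315] yaw 62.4 len 0.8
```

Emit:
{"api": "send_rows", "payload": {
  "translation": [
    [0.561, 0.57, 0.0],
    [0.561, 0.57, 0.0],
    [0.561, 0.57, 0.0],
    [0.561, 0.57, 0.0],
    [0.561, 0.57, 0.0],
    [0.561, 0.57, 0.0],
    [0.561, 0.57, 0.0],
    [0.561, 0.57, 0.0],
    [0.561, 0.57, 0.0],
    [0.561, 0.57, 0.0],
    [0.561, 0.57, 0.0],
    [0.561, 0.57, 0.0]
  ],
  "yaw": [62.4, 62.4, 62.4, 62.4, 62.4, 62.4, 62.4, 62.4, 62.4, 62.4, 62.4, 62.4],
  "fingers": [100, 100, 100, 100, 100, 100, 100, 100, 100, 100, 100, 100]
}}

```text
clock: 1.3
position: [459.1, 70.4, 231.5]
ee_rot: [0.774, -0.633, 0.0, 0.001]
contact_force: [0.6, 0.9, -0.1]
gripper_width: 52.0
```

```bash
python3 -c "
from h import *
show();go(w(0,-115,200),-78.55)"
```

```text
t 1.3 pos [459.1  70.4 231.5] th -78.54 F [ 0.6  0.9 -0.1] M [ 0.09 -0.15 -0.05] w 52.0 j [ 29.   6. -21.   0. -63. -17.]
shift [ 0.1895 -0.0583  0.0317] yaw 0.01 len 0.201
```

Emit:
{"api": "send_rows", "payload": {
  "translation": [
    [0.19, -0.058, 0.0],
    [0.19, -0.058, 0.0],
    [0.19, -0.058, 0.0],
    [0.19, -0.058, 0.0],
    [0.19, -0.058, 0.0],
    [0.19, -0.058, 0.05],
    [0.19, -0.058, 0.09],
    [0.19, -0.058, 0.09]
  ],
  "yaw": [0, 0, 0, 0, 0, 0, 0, 0],
  "fingers": [100, 100, 100, 100, 100, 100, 100, 100]
}}

```text
clock: 2.1
position: [548.9, -104.4, 135.8]
ee_rot: [0.774, -0.634, -0.005, 0.005]
contact_force: [-1.1, -0.6, 0.1]
gripper_width: 51.6
```

```bash
python3 -c "
from h import *
show();go(w(0,-115,87),-78.55)
crop(get_image('side'),270,160,430,310,5,'s1.png')
crop(get_image('top'),270,150,410,290,5,'t1.png')"
```

```text
t 2.1 pos [ 548.9 -104.4  135.8] th -78.63 F [-1.1 -0.6  0.1] M [-0.01  0.09  0.05] w 51.6 j [  6.  21. -16.  -0. -54.   6.]
shift [ 0.0005 -0.0057  0.0487] yaw -0.08 len 0.049
```

View pics/s1.png

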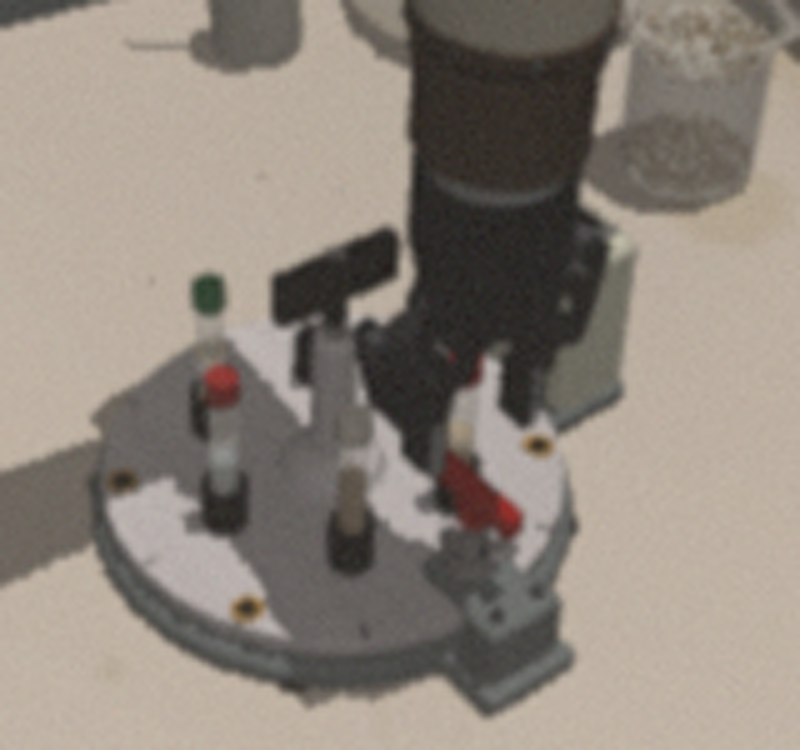

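View pics/t1.png

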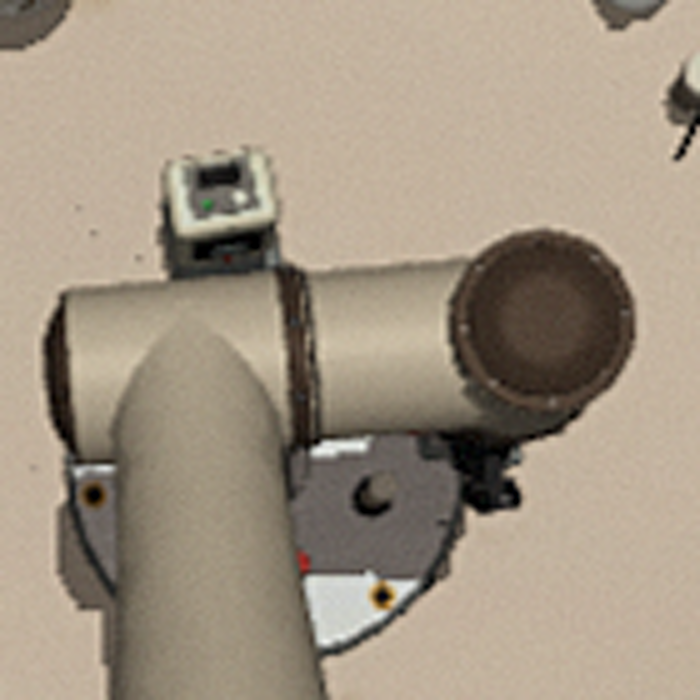

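Emit:
{"api": "send_rows", "payload": {
  "translation": [
    [0, -0.0055, 0.02],
    [0, -0.0055, 0.049],
    [0, -0.0055, 0.049],
    [0, -0.0055, 0.049],
    [0, -0.0055, 0.049]
  ],
  "yaw": [0, 0, 0, 0, 0],
  "fingers": [100, 100, 100, 100, 100]
}}

```text
clock: 2.7
position: [561.1, -103.4, 95.8]
ee_rot: [0.775, -0.632, 0.002, -0.0]
contact_force: [0.1, -0.7, 0.4]
gripper_width: 51.8
```

```bash
python3 -c "
from h import *
show();go(w(0,-115,86),-78.55)"
```

```text
t 2.7 pos [ 561.1 -103.4   95.8] th -78.43 F [ 0.1 -0.7  0.4] M [-0.    0.01 -0.02] w 51.8 j [  6.  24. -18.   0. -48.   5.]
shift [-0.0011  0.0072  0.0098] yaw 0.12 len 0.012
```

Emit:
{"api": "send_rows", "payload": {
  "translation": [
    [-0.001, 0.007, 0.01],
    [-0.001, 0.007, 0.01],
    [-0.001, 0.007, 0.01],
    [-0.001, 0.007, 0.01]
  ],
  "yaw": [0, 0, 0, 0],
  "fingers": [100, 100, 100, 100]
}}

```text
clock: 3.1
position: [554.2, -103.9, 86.1]
ee_rot: [0.775, -0.632, 0.003, -0.0]
contact_force: [-0.5, 0.0, 0.5]
gripper_width: 51.8
```

```bash
python3 -c "
from h import *
show();go(w(0,-115,86),-78.55)
crop(get_image('side'),330,200,410,280,8,'s2.png')"
```

```text
t 3.1 pos [ 554.2 -103.9   86.1] th -78.42 F [-0.5  0.   0.5] M [-0.01 -0.07  0.01] w 51.8 j [  6.  24. -19.   0. -46.   5.]
shift [-0.0002  0.0003  0.0001] yaw 0.13 len 0.0
```

View pics/s2.png

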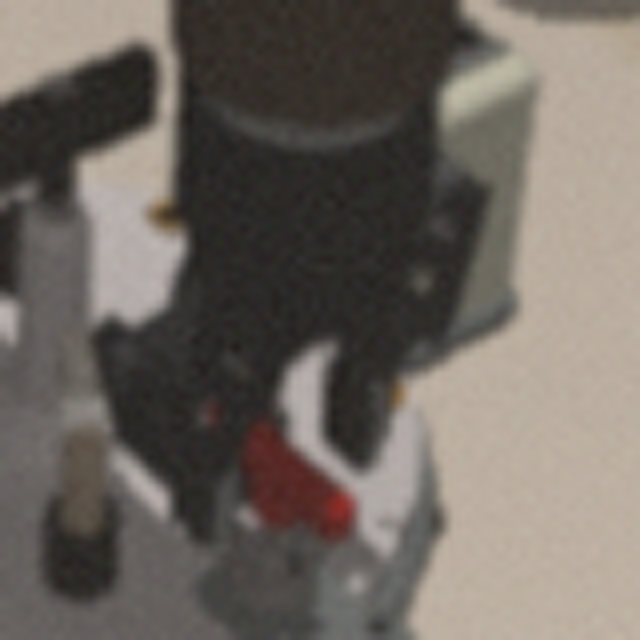

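Well straddled. Close.

Emit:
{"api": "send_rows", "payload": {
  "translation": [
    [0, 0, 0],
    [0, 0, 0],
    [0, 0, 0],
    [0, 0, 0],
    [0, 0, 0],
    [0, 0, 0],
    [0, 0, 0]
  ],
  "yaw": [0, 0, 0, 0, 0, 0, 0],
  "fingers": [255, 255, 255, 255, 255, 255, 255]
}}

```text
clock: 3.85
position: [553.6, -104.0, 86.3]
ee_rot: [0.775, -0.632, 0.002, 0.0]
contact_force: [-3.3, 0.7, 5.8]
gripper_width: 15.5
```

```bash
python3 -c "
from h import *
show()"
```

```text
t 3.85 pos [ 553.6 -104.    86.3] th -78.42 F [-3.3  0.7  5.8] M [-0.08  1.15 -0.04] w 15.5 j [  6.  24. -19.   0. -46.   5.]
```

Emit:
{"api": "send_rows", "payload": {
  "translation": [
    [0, 0, -0.004],
    [0, 0, -0.008],
    [0, 0, -0.012],
    [0, 0, -0.016],
    [0, 0, -0.016],
    [0, 0, -0.016]
  ],
  "yaw": [0, 0, 0, 0, 0, 0],
  "fingers": [255, 255, 255, 255, 255, 255]
}}

```text
clock: 4.45
position: [553.3, -104.0, 102.0]
ee_rot: [0.775, -0.632, 0.002, 0.001]
contact_force: [1.3, -1.9, -7.7]
gripper_width: 15.6
```

```bash
python3 -c "
from h import *
show()"
```

```text
t 4.45 pos [ 553.3 -104.   102. ] th -78.44 F [ 1.3 -1.9 -7.7] M [-0.41 -0.28 -0.02] w 15.6 j [  6.  23. -18.   0. -48.   5.]
```

Emit:
{"api": "send_rows", "payload": {
  "translation": [
    [0, 0, 0],
    [0, 0, 0],
    [0, 0, 0],
    [0, 0, 0],
    [0, 0, 0],
    [0, 0, 0],
    [0, 0, 0],
    [0, 0, 0],
    [0, 0, 0],
    [0, 0, 0],
    [0, 0, 0],
    [0, 0, 0]
  ],
  "yaw": [8, 16, 24, 32, 40, 48, 56, 64, 72, 80, 88, 90],
  "fingers": [255, 255, 255, 255, 255, 255, 255, 255, 255, 255, 255, 255]
}}

```text
clock: 5.65
position: [554.7, -104.7, 102.4]
ee_rot: [-0.099, 0.995, -0.002, 0.002]
contact_force: [4.0, -5.3, -9.2]
gripper_width: 15.3
```

```bash
python3 -c "
from h import *
show()"
```

```text
t 5.65 pos [ 554.7 -104.7  102.4] th -168.59 F [ 4.  -5.3 -9.2] M [-1.51 -1.03 -0.01] w 15.3 j [  6.  23. -18.   0. -48. -85.]
```

Emit:
{"api": "send_rows", "payload": {
  "translation": [
    [0, 0, 0.002],
    [0, 0, 0.004],
    [0, 0, 0.0055],
    [0, 0, 0.007],
    [0, 0, 0.007],
    [0, 0, 0.007]
  ],
  "yaw": [0, 0, 0, 0, 0, 0],
  "fingers": [255, 255, 255, 255, 255, 255]
}}

```text
clock: 6.25
position: [554.9, -104.9, 96.3]
ee_rot: [-0.1, 0.995, -0.003, 0.003]
contact_force: [-1.1, -2.6, 1.3]
gripper_width: 16.0
```

```bash
python3 -c "
from h import *
show()"
```

```text
t 6.25 pos [ 554.9 -104.9   96.3] th -168.56 F [-1.1 -2.6  1.3] M [-0.71  0.41  0.03] w 16.0 j [  6.  24. -19.   0. -47. -85.]
```

Emit:
{"api": "send_rows", "payload": {
  "translation": [
    [0, 0, 0],
    [0, 0, 0],
    [0, 0, 0],
    [0, 0, 0],
    [0, 0, 0],
    [0, 0, 0]
  ],
  "yaw": [0, 0, 0, 0, 0, 0],
  "fingers": [220, 180, 140, 110, 110, 110]
}}

```text
clock: 6.85
position: [555.2, -104.7, 96.5]
ee_rot: [-0.1, 0.995, -0.003, 0.003]
contact_force: [-0.0, -0.3, -1.2]
gripper_width: 48.6
```

Emit:
{"api": "send_rows", "payload": {
  "translation": [
    [0, 0, -0.03],
    [0, 0, -0.07],
    [0, 0, -0.11],
    [0, 0, -0.13],
    [0, 0, -0.13],
    [0, 0, -0.13]
  ],
  "yaw": [0, 0, 0, 0, 0, 0],
  "fingers": [110, 110, 110, 110, 110, 110]
}}

```text
clock: 7.45
position: [554.0, -103.9, 226.3]
ee_rot: [-0.1, 0.995, -0.002, 0.003]
contact_force: [-0.8, 1.0, -1.2]
gripper_width: 48.6
```

```bash
python3 -c "
from h import *
show();go(w(0,0,225),97)
crop(get_image('side'),270,160,430,310,5,'s3.png')"
```

```text
t 7.45 pos [ 554.  -103.9  226.3] th -168.56 F [-0.8  1.  -1.2] M [-0.01  0.07  0.04] w 48.6 j [  6.  16.  -9.   0. -64. -85.]
shift [1.000e-04 1.152e-01 7.000e-04] yaw 94.44 len 0.115
```

View pics/s3.png

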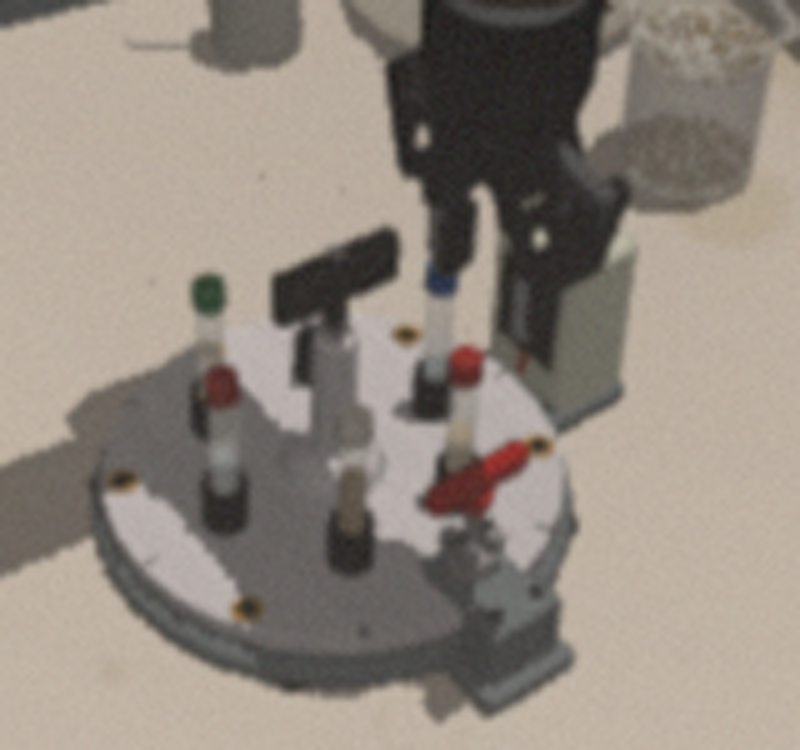

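Emit:
{"api": "send_rows", "payload": {
  "translation": [
    [0, 0.02, 0],
    [0, 0.05, 0],
    [0, 0.08, 0],
    [0, 0.11, 0],
    [0, 0.115, 0],
    [0, 0.115, 0],
    [0, 0.115, 0],
    [0, 0.115, 0],
    [0, 0.115, 0],
    [0, 0.115, 0],
    [0, 0.115, 0],
    [0, 0.115, 0]
  ],
  "yaw": [-8, -16, -24, -32, -40, -48, -56, -64, -72, -80, -88, -96],
  "fingers": [110, 110, 110, 110, 110, 110, 110, 110, 110, 110, 110, 110]
}}

```text
clock: 8.7
position: [529.8, 8.5, 222.8]
ee_rot: [0.808, -0.59, 0.002, 0.002]
contact_force: [0.1, -0.0, -0.1]
gripper_width: 48.6
```

Emit:
{"api": "send_rows", "payload": {
  "translation": [
    [0, 0, 0],
    [0, 0, 0],
    [0, 0, 0],
    [0, 0, 0],
    [0, 0, 0],
    [0, 0, 0],
    [0, 0, 0],
    [0, 0, 0],
    [0, 0, 0],
    [0, 0, 0],
    [0, 0, 0],
    [0, 0, 0]
  ],
  "yaw": [-8, -16, -24, -32, -40, -48, -56, -64, -72, -79, -79, -79],
  "fingers": [110, 110, 110, 110, 110, 110, 110, 110, 110, 110, 110, 110]
}}

```text
clock: 9.9
position: [529.3, 8.4, 221.6]
ee_rot: [0.998, 0.058, -0.001, 0.003]
contact_force: [0.3, -0.1, 0.2]
gripper_width: 48.8
```

```bash
python3 -c "
from h import *
show();go(w(0,0,152),6.5)
crop(get_image('side'),270,160,430,310,5,'s4.png')"
```

```text
t 9.9 pos [529.3   8.4 221.6] th 6.6 F [ 0.3 -0.1  0.2] M [ 0.01 -0.01  0.03] w 48.8 j [ 19.  13. -14.   0. -63.  78.]
shift [ 0.002  -0.0007  0.0696] yaw 0.1 len 0.07
```

View pics/s4.png

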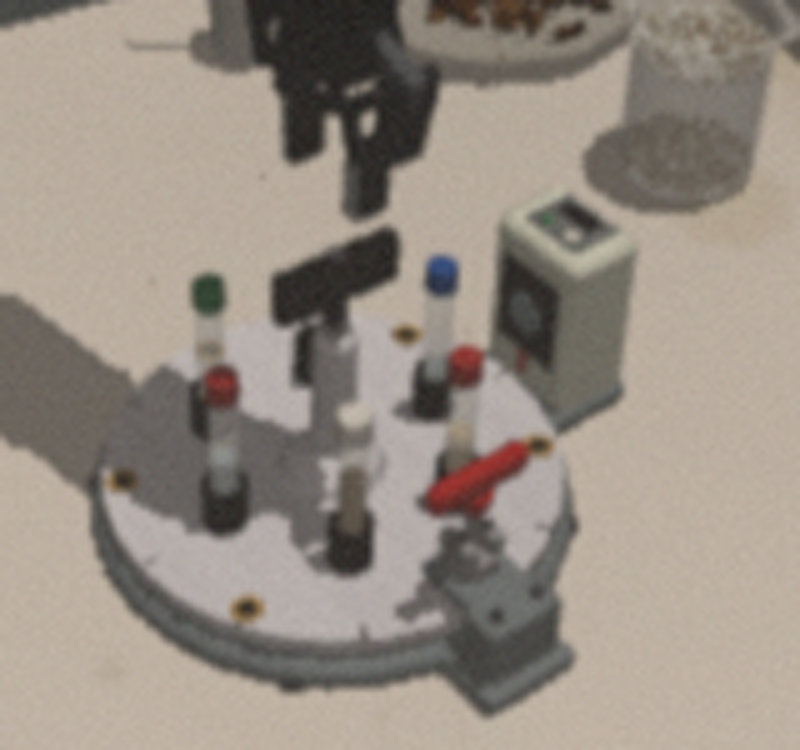

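Emit:
{"api": "send_rows", "payload": {
  "translation": [
    [0.002, -0.0005, 0.02],
    [0.002, -0.0005, 0.045],
    [0.002, -0.0005, 0.07],
    [0.002, -0.0005, 0.07],
    [0.002, -0.0005, 0.07],
    [0.002, -0.0005, 0.07]
  ],
  "yaw": [0, 0, 0, 0, 0, 0],
  "fingers": [110, 110, 110, 110, 110, 110]
}}

```text
clock: 10.55
position: [532.3, 9.0, 153.3]
ee_rot: [0.998, 0.058, 0.001, 0.003]
contact_force: [0.9, 0.6, 0.5]
gripper_width: 48.4
```

```bash
python3 -c "
from h import *
show();go(w(0,0,152),6.5)"
```

```text
t 10.55 pos [532.3   9.  153.3] th 6.62 F [0.9 0.6 0.5] M [0.   0.   0.04] w 48.4 j [ 19.  17. -19.   0. -54.  78.]
shift [-0.0013 -0.0001  0.0013] yaw 0.12 len 0.002
```

Emit:
{"api": "send_rows", "payload": {
  "translation": [
    [-0.001, 0, 0],
    [-0.001, 0, 0],
    [-0.001, 0, 0],
    [-0.001, 0, 0],
    [-0.001, 0, 0],
    [-0.001, 0, 0],
    [-0.001, 0, 0]
  ],
  "yaw": [0, 0, 0, 0, 0, 0, 0],
  "fingers": [255, 255, 255, 255, 255, 255, 255]
}}

```text
clock: 11.25
position: [531.8, 7.5, 154.7]
ee_rot: [0.998, 0.058, 0.001, 0.003]
contact_force: [-0.6, -6.4, 3.3]
gripper_width: 13.2
```

```bash
python3 -c "
from h import *
show()"
```

```text
t 11.25 pos [531.8   7.5 154.7] th 6.61 F [-0.6 -6.4  3.3] M [-1.17  0.09 -0.02] w 13.2 j [ 19.  17. -19.   1. -54.  78.]
```

Emit:
{"api": "send_rows", "payload": {
  "translation": [
    [0, 0, 0],
    [0, 0, 0],
    [0, 0, 0],
    [0, 0, 0],
    [0, 0, 0],
    [0, 0, 0],
    [0, 0, 0],
    [0, 0, 0],
    [0, 0, 0],
    [0, 0, 0],
    [0, 0, 0],
    [0, 0, 0]
  ],
  "yaw": [1, 3, 6, 10, 15, 20, 25, 30, 35, 40, 45, 50],
  "fingers": [255, 255, 255, 255, 255, 255, 255, 255, 255, 255, 255, 255]
}}

```text
clock: 12.45
position: [531.5, 6.8, 154.8]
ee_rot: [0.928, -0.372, 0.003, 0.003]
contact_force: [1.7, -4.4, -1.2]
gripper_width: 12.8
```

```bash
python3 -c "
from h import *
show();go(w(0,0,154),-112)
crop(get_image('side'),270,160,430,310,5,'s5.png')"
```

```text
t 12.45 pos [531.5   6.8 154.8] th -43.64 F [ 1.7 -4.4 -1.2] M [-0.84 -0.09 -0.01] w 12.8 j [ 19.  17. -19.   1. -54.  28.]
shift [-0.0018 -0.0012  0.0008] yaw 68.36 len 0.002
```

View pics/s5.png

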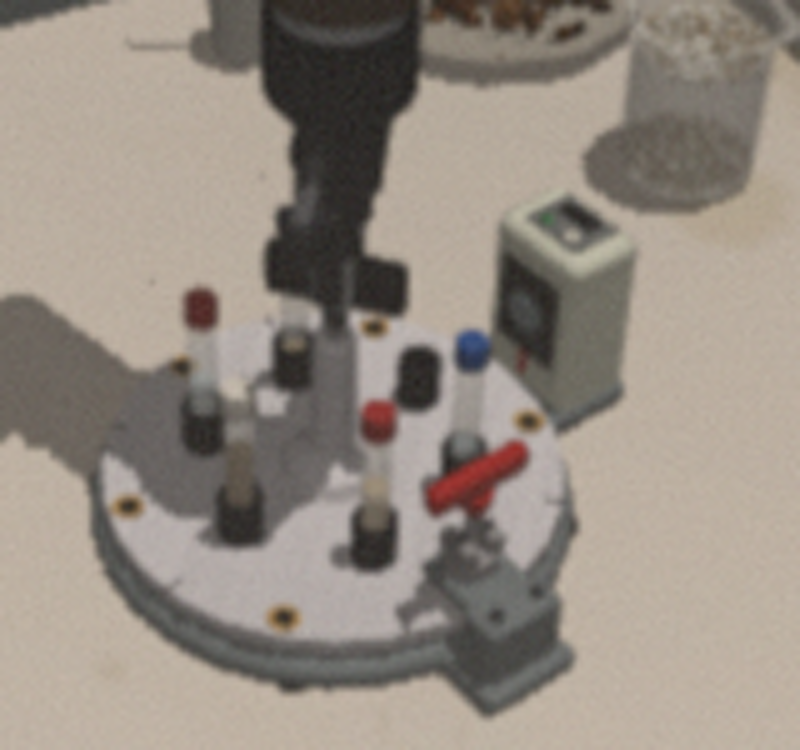

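```bash
cat >> h.py <<'E'
def rot(pts,x0,y0,f,n='side'):
    # rotor angle mod 60 (deg, relative to indexed pose), per-hole values and radii
    o=[]
    for p in pts:
        q=back(n,np.array(p)/f+[x0,y0]-.4,32)[:2]-C0
        a=np.degrees(np.arctan2(q[1],q[0]))-A0-30
        o.append(((a+30)%60-30, np.hypot(*q)))
    o=np.array(o);print(o.round(2).tolist(),'median',np.median(o[:,0]),'mean',o[:,0].mean())
E
python3 -c "
from h import *
rot([(406,234),(539,345),(122,380),(247,508)],270,180,5)
rot([(374,328),(529,421),(284,617),(128,506),(181,365)],270,160,5)"
```

```text
[[0.4, 115.42], [0.22, 115.48], [-0.33, 115.6], [-0.21, 114.86]] median 0.006353071506516983 mean 0.02035684136753524
[[9.99, 114.72], [9.93, 115.5], [9.79, 114.63], [9.65, 115.33], [10.3, 117.08]] median 9.927192856432256 mean 9.932700983644732
```

Emit:
{"api": "send_rows", "payload": {
  "translation": [
    [0, 0, 0],
    [0, 0, 0],
    [0, 0, 0],
    [0, 0, 0],
    [0, 0, 0],
    [0, 0, 0],
    [0, 0, 0],
    [0, 0, 0],
    [0, 0, 0],
    [0, 0, 0],
    [0, 0, 0],
    [0, 0, 0]
  ],
  "yaw": [1, 3, 6, 10, 15, 20, 25, 30, 35, 40, 45, 50],
  "fingers": [255, 255, 255, 255, 255, 255, 255, 255, 255, 255, 255, 255]
}}

```text
clock: 13.7
position: [530.9, 6.5, 154.8]
ee_rot: [-0.682, 0.731, -0.003, -0.002]
contact_force: [-0.5, -2.6, 0.7]
gripper_width: 12.9
```

Emit:
{"api": "send_rows", "payload": {
  "translation": [
    [0, 0, 0],
    [0, 0, 0],
    [0, 0, 0],
    [0, 0, 0],
    [0, 0, 0],
    [0, 0, 0],
    [0, 0, 0],
    [0, 0, 0],
    [0, 0, 0],
    [0, 0, 0],
    [0, 0, 0],
    [0, 0, 0]
  ],
  "yaw": [4, 8, 12, 14.5, 16.5, 17.5, 18.2, 18.8, 19.2, 19.5, 19.5, 19.5],
  "fingers": [255, 255, 255, 255, 255, 255, 255, 255, 255, 255, 255, 255]
}}

```text
clock: 14.9
position: [530.6, 6.6, 154.8]
ee_rot: [-0.549, 0.836, -0.004, -0.002]
contact_force: [-1.4, -1.4, 0.6]
gripper_width: 12.9
```

```bash
python3 -c "
from h import *
show()
im=get_image('side')
crop(im,285,190,390,300,7,'s6.png')"
```

```text
t 14.9 pos [530.6   6.6 154.8] th -113.45 F [-1.4 -1.4  0.6] M [ 0.1   0.68 -0.04] w 12.9 j [ 18.  17. -19.   1. -54. -42.]
```

View pics/s6.png

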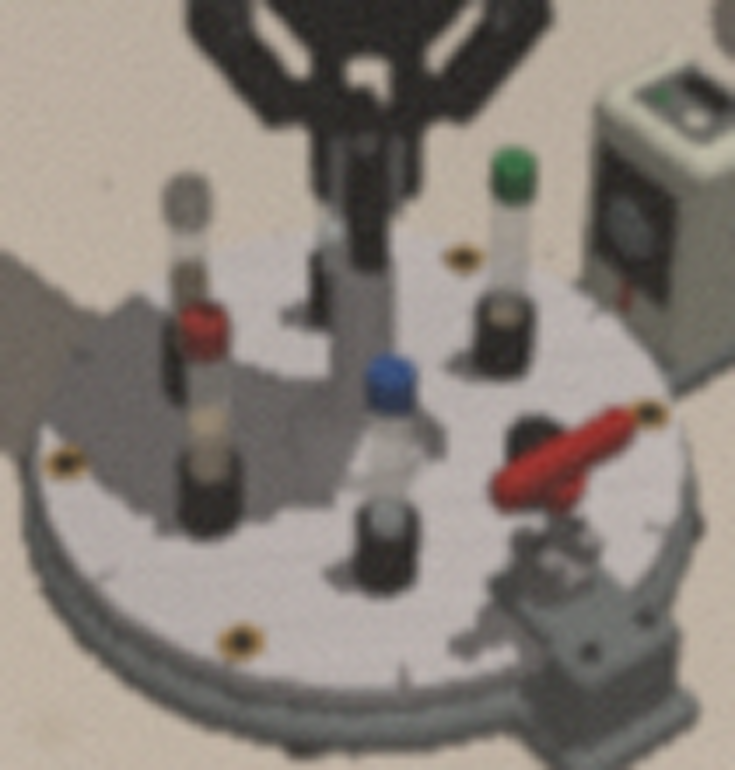

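```bash
cat >> h.py <<'E'
def rims(im,n='side',ang=0,win=9):
    out=[]
    for k in (30,-30,150,210,90):
        a=np.radians(k+A0+ang);P=[C0[0]+115*np.cos(a),C0[1]+115*np.sin(a),32]
        u,v=proj(n,P)[0];x,y=int(round(u)),int(round(v));h=win
        c=im[y-h:y+h+1,x-h:x+h+1].astype(float)
        sat=c.max(2)-c.min(2); wgt=np.clip(sat-55,0,None)
        if wgt.sum()<200: continue
        yy,xx=np.mgrid[-h:h+1,-h:h+1]
        q=back(n,(x+(wgt*xx).sum()/wgt.sum(),y+(wgt*yy).sum()/wgt.sum()),32)[:2]-C0
        an=np.degrees(np.arctan2(q[1],q[0]))-A0-k
        out.append((k,round((an+180)%360-180,2),round(np.hypot(*q),1),round(wgt.sum())))
    print(n,out)
E
python3 - <<'E'
from h import *
rims(cv2.imread('pics/side0.png'))
im=get_image('side');cv2.imwrite('pics/s6f.png',im);rims(im)
rims(cv2.imread('pics/top0.png'),'top');rims(get_image('top'),'top')
E
```

```text
side [(90, np.float64(5.14), np.float64(93.5), 398)]
side [(-30, np.float64(-3.72), np.float64(96.6), 1123), (90, np.float64(6.92), np.float64(91.6), 259)]
top [(30, np.float64(-0.07), np.float64(114.7), 489), (-30, np.float64(-0.44), np.float64(114.5), 612), (150, np.float64(0.12), np.float64(115.0), 616), (210, np.float64(-0.19), np.float64(116.4), 519), (90, np.float64(0.22), np.float64(114.5), 584)]
top [(30, np.float64(-0.72), np.float64(119.1), 274), (150, np.float64(-0.14), np.float64(114.6), 704), (210, np.float64(-0.3), np.float64(116.2), 572)]
```

```bash
sed -i 's/win=9/win=5,th=55/; s/sat-55/sat-th/; s/sum()<200/sum()<60/' h.py; python3 - <<'E'
from h import *
for th in (25,35,45):
  rims(cv2.imread('pics/side0.png'),th=th)
  rims(cv2.imread('pics/s6f.png'),th=th)
E
```

```text
side [(30, np.float64(0.23), np.float64(117.5), 312), (-30, np.float64(0.32), np.float64(114.8), 353), (150, np.float64(-0.2), np.float64(116.1), 369), (210, np.float64(-0.07), np.float64(115.2), 543), (90, np.float64(3.79), np.float64(96.4), 817)]
side [(30, np.float64(0.12), np.float64(118.1), 367), (-30, np.float64(-1.58), np.float64(105.9), 1447), (150, np.float64(-0.17), np.float64(116.4), 425), (210, np.float64(-0.15), np.float64(115.0), 630), (90, np.float64(4.96), np.float64(96.7), 475)]
side [(30, np.float64(0.45), np.float64(117.9), 93), (-30, np.float64(0.71), np.float64(114.6), 127), (150, np.float64(-0.25), np.float64(116.3), 136), (210, np.float64(0.02), np.float64(115.0), 247), (90, np.float64(4.01), np.float64(96.0), 604)]
side [(30, np.float64(0.06), np.float64(117.6), 125), (-30, np.float64(-1.58), np.float64(104.6), 1012), (150, np.float64(-0.27), np.float64(116.7), 175), (210, np.float64(-0.08), np.float64(114.8), 321), (90, np.float64(5.36), np.float64(95.6), 307)]
side [(210, np.float64(0.56), np.float64(115.5), 66), (90, np.float64(4.15), np.float64(95.8), 425)]
side [(-30, np.float64(-1.62), np.float64(103.3), 684), (210, np.float64(-0.07), np.float64(115.0), 117), (90, np.float64(5.73), np.float64(95.5), 188)]
```

Emit:
{"api": "send_rows", "payload": {
  "translation": [
    [0, 0, 0],
    [0, 0, 0],
    [0, 0, 0],
    [0, 0, 0],
    [0, 0, 0],
    [0, 0, -0.02],
    [0, 0, -0.05],
    [0, 0, -0.075],
    [0, 0, -0.075],
    [0, 0, -0.075]
  ],
  "yaw": [0, 0, 0, 0, 0, 0, 0, 0, 0, 0],
  "fingers": [220, 180, 140, 110, 110, 110, 110, 110, 110, 110]
}}

```text
clock: 16.05
position: [530.6, 7.4, 230.1]
ee_rot: [-0.549, 0.836, -0.003, -0.001]
contact_force: [-0.0, 0.2, -0.3]
gripper_width: 48.4
```

```bash
python3 - <<'E'
from h import *
show();go(w(0,-115,226),-168.56)
im=get_image('side');cv2.imwrite('pics/s7f.png',im)
crop(im,285,170,390,300,5,'s7.png')
for th in (25,35): rims(im,th=th)
E
```

```text
t 16.05 pos [530.6   7.4 230.1] th -113.45 F [-0.   0.2 -0.3] M [-0.    0.02  0.09] w 48.4 j [ 19.  13. -13.   0. -64. -42.]
shift [ 0.0927 -0.0655  0.0049] yaw 55.11 len 0.114
side [(30, np.float64(0.25), np.float64(118.3), 365), (-30, np.float64(-1.54), np.float64(106.0), 1408), (150, np.float64(0.28), np.float64(121.2), 154), (210, np.float64(-0.14), np.float64(115.0), 639), (90, np.float64(5.17), np.float64(97.1), 313)]
side [(30, np.float64(-0.09), np.float64(117.8), 116), (-30, np.float64(-1.53), np.float64(104.7), 985), (150, np.float64(0.53), np.float64(121.6), 67), (210, np.float64(-0.1), np.float64(114.8), 326), (90, np.float64(5.84), np.float64(95.5), 165)]
```

View pics/s7.png

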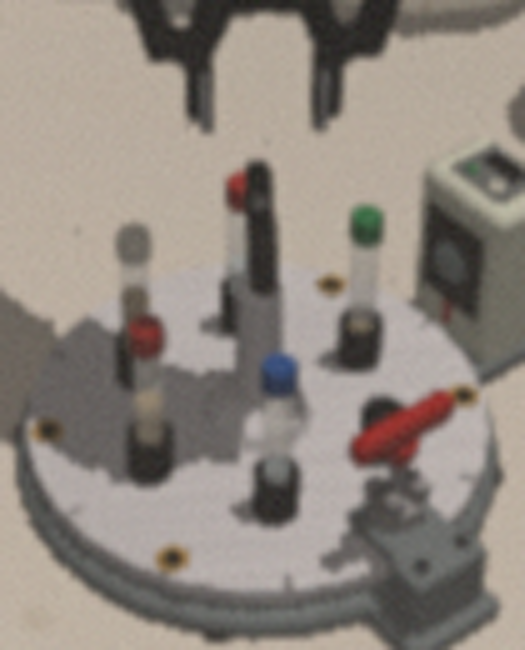

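Rotor still in place, tubes standing. Go over the T-grip.

Emit:
{"api": "send_rows", "payload": {
  "translation": [
    [0.03, -0.02, 0],
    [0.06, -0.042, 0],
    [0.092, -0.065, 0],
    [0.092, -0.065, 0],
    [0.092, -0.065, 0],
    [0.092, -0.065, 0],
    [0.092, -0.065, 0],
    [0.092, -0.065, 0],
    [0.092, -0.065, 0],
    [0.092, -0.065, 0]
  ],
  "yaw": [8, 16, 24, 32, 40, 48, 55, 55, 55, 55],
  "fingers": [110, 110, 110, 110, 110, 110, 110, 110, 110, 110]
}}

```text
clock: 17.1
position: [552.9, -103.0, 229.4]
ee_rot: [-0.101, 0.995, -0.004, -0.001]
contact_force: [-0.4, -0.1, 0.8]
gripper_width: 48.6
```

```bash
python3 - <<'E'
from h import *
show();go(w(0,-115,97),-168.56)
im=get_image('side')
crop(im,285,170,430,300,5,'s8.png')
E
```

```text
t 17.1 pos [ 552.9 -103.   229.4] th -168.35 F [-0.4 -0.1  0.8] M [0.06 0.04 0.01] w 48.6 j [  6.  16.  -9.   0. -65. -85.]
shift [-1.200e-03  1.000e-04  1.324e-01] yaw 0.21 len 0.132
```

View pics/s8.png

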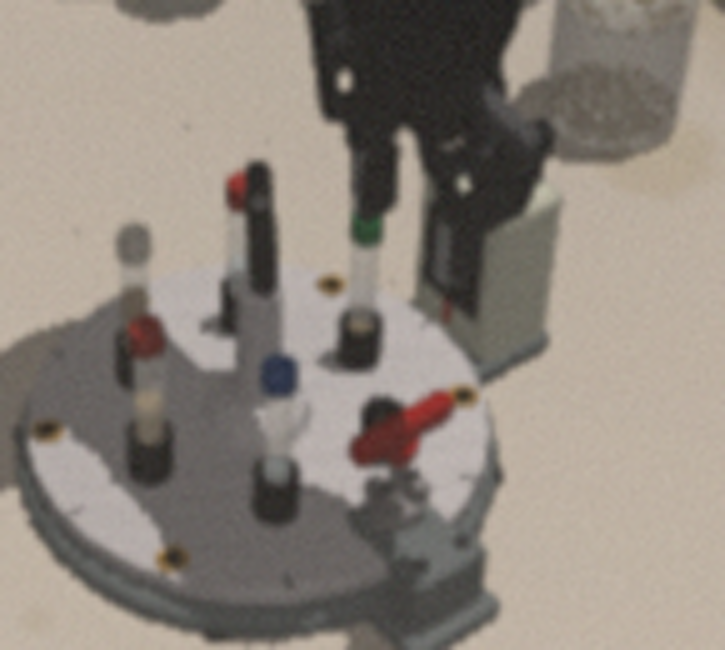

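Emit:
{"api": "send_rows", "payload": {
  "translation": [
    [-0.001, 0, 0.03],
    [-0.001, 0, 0.065],
    [-0.001, 0, 0.1],
    [-0.001, 0, 0.122],
    [-0.001, 0, 0.132],
    [-0.001, 0, 0.132],
    [-0.001, 0, 0.132],
    [-0.001, 0, 0.132]
  ],
  "yaw": [0.2, 0.2, 0.2, 0.2, 0.2, 0.2, 0.2, 0.2],
  "fingers": [110, 110, 110, 110, 110, 110, 110, 110]
}}

```text
clock: 17.95
position: [554.9, -103.8, 99.2]
ee_rot: [-0.1, 0.995, -0.004, 0.001]
contact_force: [0.4, 0.4, 1.0]
gripper_width: 48.3
```

```bash
python3 - <<'E'
from h import *
show();go(w(0,-115,97),-168.56)
E
```

```text
t 17.95 pos [ 554.9 -103.8   99.2] th -168.54 F [0.4 0.4 1. ] M [0.04 0.04 0.02] w 48.3 j [  6.  24. -18.   1. -48. -85.]
shift [0.001  0.0003 0.0022] yaw 0.02 len 0.002
```

Emit:
{"api": "send_rows", "payload": {
  "translation": [
    [0.001, 0, 0.002],
    [0.001, 0, 0.002],
    [0.001, 0, 0.002],
    [0.001, 0, 0.002],
    [0.001, 0, 0.002],
    [0.001, 0, 0.002],
    [0.001, 0, 0.002],
    [0.001, 0, 0.002]
  ],
  "yaw": [0, 0, 0, 0, 0, 0, 0, 0],
  "fingers": [110, 255, 255, 255, 255, 255, 255, 255]
}}

```text
clock: 18.75
position: [554.4, -105.0, 98.1]
ee_rot: [-0.1, 0.995, -0.005, 0.001]
contact_force: [0.7, -4.4, 2.6]
gripper_width: 15.5
```

Emit:
{"api": "send_rows", "payload": {
  "translation": [
    [0, 0, -0.002],
    [0, 0, -0.004],
    [0, 0, -0.0055],
    [0, 0, -0.0055],
    [0, 0, -0.0055]
  ],
  "yaw": [0, 0, 0, 0, 0],
  "fingers": [255, 255, 255, 255, 255]
}}

```text
clock: 19.25
position: [554.2, -105.0, 102.9]
ee_rot: [-0.1, 0.995, -0.005, 0.001]
contact_force: [2.4, -3.0, -8.3]
gripper_width: 15.5
```

```bash
python3 - <<'E'
from h import *
show();go(w(0,-115,103),-78.55)
E
```

```text
t 19.25 pos [ 554.2 -105.   102.9] th -168.54 F [ 2.4 -3.  -8.3] M [-1.13 -0.92  0.01] w 15.5 j [  6.  23. -18.   1. -48. -85.]
shift [ 0.0001  0.0012 -0.0001] yaw -89.99 len 0.001
```

Emit:
{"api": "send_rows", "payload": {
  "translation": [
    [0, 0, 0],
    [0, 0, 0],
    [0, 0, 0],
    [0, 0, 0],
    [0, 0, 0],
    [0, 0, 0],
    [0, 0, 0],
    [0, 0, 0],
    [0, 0, 0],
    [0, 0, 0],
    [0, 0, 0],
    [0, 0, 0]
  ],
  "yaw": [-8, -16, -24, -32, -40, -48, -56, -64, -72, -80, -88, -90],
  "fingers": [255, 255, 255, 255, 255, 255, 255, 255, 255, 255, 255, 255]
}}

```text
clock: 20.45
position: [553.4, -104.5, 102.2]
ee_rot: [0.775, -0.632, 0.003, 0.003]
contact_force: [1.5, -1.8, -8.3]
gripper_width: 15.4
```

Emit:
{"api": "send_rows", "payload": {
  "translation": [
    [0, 0, 0],
    [0, 0, 0.002],
    [0, 0, 0.004],
    [0, 0, 0.006],
    [0, 0, 0.008],
    [0, 0, 0.008],
    [0, 0, 0.008]
  ],
  "yaw": [0, 0, 0, 0, 0, 0, 0],
  "fingers": [255, 255, 255, 255, 255, 255, 255]
}}

```text
clock: 21.15
position: [553.4, -104.4, 94.1]
ee_rot: [0.775, -0.632, 0.003, 0.003]
contact_force: [1.9, -1.3, -6.5]
gripper_width: 15.3
```

```bash
python3 - <<'E'
from h import *
show()
E
```

```text
t 21.15 pos [ 553.4 -104.4   94.1] th -78.38 F [ 1.9 -1.3 -6.5] M [-0.57 -0.72 -0.02] w 15.3 j [  6.  24. -19.   1. -47.   5.]
```

Emit:
{"api": "send_rows", "payload": {
  "translation": [
    [0, 0, 0.001],
    [0, 0, 0.002],
    [0, 0, 0.003],
    [0, 0, 0.004],
    [0, 0, 0.005],
    [0, 0, 0.005]
  ],
  "yaw": [0, 0, 0, 0, 0, 0],
  "fingers": [255, 255, 255, 255, 255, 255]
}}

```text
clock: 21.75
position: [553.4, -104.4, 89.0]
ee_rot: [0.775, -0.632, 0.003, 0.003]
contact_force: [1.8, -1.8, -7.0]
gripper_width: 15.4
```

```bash
python3 - <<'E'
from h import *
show()
E
```

```text
t 21.75 pos [ 553.4 -104.4   89. ] th -78.39 F [ 1.8 -1.8 -7. ] M [-0.47 -0.65 -0.02] w 15.4 j [  6.  24. -19.   1. -47.   5.]
```

Emit:
{"api": "send_rows", "payload": {
  "translation": [
    [0, 0, 0.001],
    [0, 0, 0.001],
    [0, 0, 0.001],
    [0, 0, 0.001],
    [0, 0, 0.001],
    [0, 0, 0.001],
    [0, 0, 0.001]
  ],
  "yaw": [0, 0, 0, 0, 0, 0, 0],
  "fingers": [255, 220, 180, 140, 110, 110, 110]
}}

```text
clock: 22.45
position: [553.4, -104.4, 88.2]
ee_rot: [0.775, -0.632, 0.003, 0.003]
contact_force: [0.5, -0.3, -0.2]
gripper_width: 48.5
```

Emit:
{"api": "send_rows", "payload": {
  "translation": [
    [0, 0, -0.03],
    [0, 0, -0.07],
    [0, 0, -0.11],
    [0, 0, -0.14],
    [-0.02, 0, -0.15],
    [-0.06, 0, -0.15],
    [-0.06, 0, -0.15]
  ],
  "yaw": [0, 0, 0, 0, 0, 0, 0],
  "fingers": [110, 110, 110, 110, 110, 110, 110]
}}

```text
clock: 23.15
position: [540.7, -41.7, 238.5]
ee_rot: [0.776, -0.631, 0.003, 0.002]
contact_force: [0.0, 0.2, 1.4]
gripper_width: 48.6
```

```bash
python3 - <<'E'
from h import *
show()
im=get_image('side')
crop(im,285,170,430,300,5,'s9.png')
a=im[220:290,330:400];b=cv2.imread('pics/side0.png')[220:290,330:400]
cv2.imwrite('pics/cmp.png',cv2.resize(np.hstack([b,a]),None,fx=5.5,fy=5.5,interpolation=cv2.INTER_CUBIC))
E
```

```text
t 23.15 pos [540.7 -41.7 238.5] th -78.19 F [0.  0.2 1.4] M [ 0.01 -0.01  0.06] w 48.6 j [ 13.  14. -11.   0. -66.  -1.]
```

View pics/s9.png

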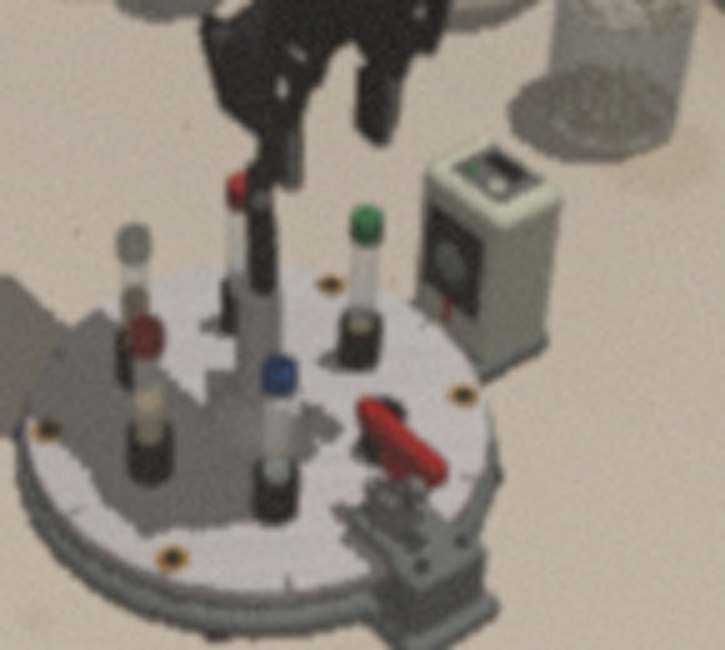

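View pics/cmp.png

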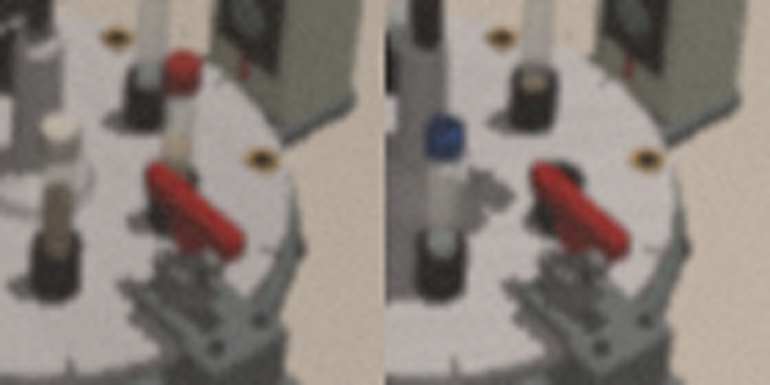

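```bash
python3 - <<'E'
from h import *
def red(im):
    c=im[246:270,354:378].astype(int); m=(c[...,2]>c[...,1]+60)
    y,x=np.nonzero(m); return x.mean(),y.mean(),m.sum(),x.min(),x.max(),y.min(),y.max()
print(red(cv2.imread('pics/side0.png')),red(get_image('side')))
E
```

```text
(np.float64(11.114285714285714), np.float64(10.842857142857143), np.int64(70), np.int64(3), np.int64(19), np.int64(4), np.int64(18)) (np.float64(11.0), np.float64(10.842105263157896), np.int64(76), np.int64(3), np.int64(19), np.int64(4), np.int64(18))
```

```bash
python3 -c "
from bench import *
print(job_done())"
```

```text
the job is handed in; nothing more can be done
None
```

The green-capped tube now stands in front of the reading window, and the plunger is home in the hole for that place. I handed the job in at about 23 s.

I lifted the plunger about 16 mm, turned it 90° and set it on its rest. I then turned the wing handle 120° clockwise in a single grip, because the wrist range allowed it without letting go and taking it again. After that I lifted the plunger off its rest, turned it back 90°, lowered it into the hole and let go, with the gripper then moved up clear of everything.

What my last checks showed:
- **Rotor:** before the drop it was within about 0.1–0.2° of an index place. That comes from the two or three hole rims I could measure cleanly; the other rim readings were spoiled by shadow and by the red grip.
- **Plunger:** the gripper still carried the 7 N spring load at a height well below plate level. After letting go, the red T-grip sits within about 0.1 pixel of its starting place in the image, so the plunger is fully home.
- **Tubes and surroundings:** all five tubes stand in their cups. No unexpected forces showed, but I did not look again at the vials, wash bottle and timer after the start; the arm did not come close to them.

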